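Bed a round flask in a heating mantle and latch its hinged cover

ROBOT

A 6-joint arm with a two-finger parallel gripper is mounted at the origin on a cart in front of the work surface, level with it; the furniture and walls round the work are solid. World frame = base frame: x ahead of the robot, y to its left, z up, the work surface at z = 0. Lengths are in mm, angles in degrees, forces in N, time in s.
With the tool pointing down it reaches from about 300 to 850 mm from the base axis. Payload 4.2 kg.
Tool frame: the origin (TCP) lies on the centre line of the jaws, within the pads' length; the fingertips stand 14 mm ahead of it and the grasp point (between the pads) lies 5 mm behind it; z points along the fingers, y is the line along which they close (so a half turn about z gives the same grasp; the last joint's range is limited). The gripper opens to 91 mm and grips with 3 to 60 N. Pads are 32 mm wide; open, the fingers measure 118 mm over their backs; the gripper's body (76 mm by 178 mm) begins 60 mm behind the grasp point.
Start: joints at [68.812, 18.312, 89.639, -0, 72.044, -1.146], TCP at [197.061, 540.193, 227.976] pointing down, gripper open.
Joint ranges: [-177.97, 177.97], [-48.28, 115.42], [12.27, 149.76], [-77.06, 257.06], [2.81, 150.46], [-146.56, 146.56]. Speed limits (degrees/s): [147.25, 147.25, 180, 180, 180, 180].

INTERFACE

Orientations are given as [roll, pitch, yaw] about the fixed x, y, z axes, in that order (R = Rz(yaw) Ry(pitch) Rx(roll)).
In Python, from workcell import * gives the robot as it stands. The module is installed in compiled form; this text tells all that it offers.
- The arm moves only by the shell command python3 -m crank 'ROWS' [FORCE]. ROWS is JSON, a list of rows, each an object of numbers: "grip": the finger opening in m, from 0 to 0.0912; "x", "y", "z": the shift along the tool's x, y, z in m; "yaw": the turn about the tool's z in rad. In form: [{"grip": .., "x": .., "y": .., "z": .., "yaw": ..}, ...]. A call has exactly 5 rows; each row is the pose to reach, as a shift and turn from the pose commanded when the call began, along the tool's axes at that moment; what a row does not reach only later rows make up. A row lasts 1/12 s, in which the tool goes at most 41.7 mm and 7.16 degrees, less where a joint would pass 70% of its speed; a pose out of reach is approached as far as the arm can. A call with a gripper value outside its range is refused whole. The fingers move at their own pace and stop on an object; FORCE is the grip in N (left out, the last holds). Time passes only in rows, so rows that repeat a pose let the fingers close, or fill a call up. It gives the time, the measured TCP pose, the force, the opening and the grip force at its end, in the units of the state.
- state(): the state, without advancing time (a new reading comes with each control period).
- grab_frame(name): name is "side" or "top"; returns the picture (384x512x3 uint8, red, green, blue); there is no depth.
- camera_model(name): a dict with "intrinsics" (3x3 intrinsics, pixels), "R" (3x3) and "t" (3): a world point X has camera coordinates R X + t. Camera axes: x right, y down, z forward; pixel columns grow to the right and rows downward; lengths in mm; the calibration is good to about 2 mm. A picture is of the moment at which its call begins. camera_model takes no time and is no camera call.
- job_done(): hands the job in; it is judged then, once.
The state is a dict: "time_s": time; "qpos": joint angles; "qvel": joint speeds; "effort": joint torques, N m; "ee_pos": TCP position; "ee_rot": TCP orientation; "force": force on the tool from outside, world axes, zero at the start; "torque": the same for the moment, N m; "gripper_width": finger opening in mm; "gripper_force": force on a finger pad.
Only numpy, scipy, OpenCV 4.12 (cv2) and the standard library are available. Lean on these libraries where they do the work, as an engineer would, in place of code of your own. Each camera call takes 0.05 s, during which the arm holds its last target. There are 200 camera calls.

TASK

Set the round-bottom flask down gently and upright in the bowl of the heating mantle. Then slide the hinged cover sideways along its hinge until it is in line with the base, swing it down over the flask without catching the neck, and press its front down, without forcing it, until the spring catch holds it shut edge to edge with the base. Leave the other things on the bench where they are.

Things in the scene. Friction and masses are not known exactly. Their poses are not given: they have to be found in the camera images.
- flask: amber glass round-bottom flask, 110 g: bulb 64 mm in diameter, straight neck 22 mm in diameter from 32 to 70 mm above the bulb's centre, mouth lip 27 mm in diameter from 70 to 77 mm above it. Origin at the centre of the bulb, z along the neck. It starts upright in a cork ring, bulb centre 49 mm above the bench. Grip it by the neck
- cork_ring: loose cork ring that carries the flask at the start, 92 mm outside, 44 mm bore, 26 mm high; origin at the centre of its underside
- mantle: grey heating mantle, fixed: square casing 144 x 144 mm, rim 75 mm above the bench. Origin under its middle at bench height; x points from the catch (front) to the hinge (back), z up. In its top a conical white bowl, 76 mm across at the rim. Round the rim a soft fibre seal, 8 mm wide, 10 mm high, springs the cover up about 6 mm unless the catch holds it. The control knob in front is not used
- bowl_seat (a point): the middle of the bowl at rim height, 75 mm above the bench: where the bulb's centre is when the flask is seated
- cover_hinge (a point): middle of the hinge rod at the back of the mantle, 78 mm behind the bowl's middle and 78 mm above the bench; the cover turns about the mantle's y axis here
- cover (a joint): cover angle, rad: 0 shut, 1.2 fully open (its front edge and tab then still overhang the back of the bowl). Stiff hinge: it stays where it is left. The cover is a grey box shell, 144 x 144 mm, 45 mm high, open below, with a 42 mm wide slot in its top through which the flask's neck passes as it shuts
- cover_side (a joint): how far the cover has been slid along its hinge rod, m, towards the mantle's +y; it can be slid 12.5 mm either way and stays there by friction (about 2 N); 0 is in line with the base
- cover_tab (a point): grip point on the black finger tab in the middle of the cover's front: 30 mm wide along the hinge's direction, 11 mm thick, standing out 36 mm. The point lies 14 mm from its end, mid width and thickness, 172 mm in front of the hinge rod; with the cover shut, 103 mm above the bench and 25 mm above the hinge rod
- cover_front (a point): middle of the lower front edge of the cover; with the cover shut and in line it is 72 mm in front of the bowl's middle, 77 mm above the bench
- keeper: steel keeper on the mantle's front; frame as the mantle's. Two cheeks 29 mm apart, tops 72 mm above the bench, inner edges rounded. A 23 mm wide steel wire loop hanging 13 mm below the cover's front edge must enter between them; if out of line it lands on a cheek and the cover stays 9 mm open in front
- catch_mid (a point): middle of the gap between the keeper's cheeks, 65 mm above the bench, 79 mm in front of the bowl's middle, where the wire loop comes to lie. A spring hook here gives way as the loop is pressed down (about 7 to 14 N at the tab) and snaps over it
- media_bottle: bystander: square clear bottle with screw cap, 50 x 50 x 97 mm, origin under its middle
- dropper_a: bystander: small brown bottle with black cap, 30 mm across, 62 mm high, origin under its middle
- petri_dish: bystander: flat round dish, 92 mm across, 15 mm high, origin under its middle
Things that resemble listed ones, but are neither listed nor needed, are in the scene too. What is meant by the flask is not blue or pink, and is the smaller of those in its own colour.

How it is judged (in metres and radians):
On the way, in this order (a step that is already met when the one before it is completed fails the run):
1. the flask sits in the bowl, upright and let go, while the cover is still open (distance between flask and bowl_seat below 0.006 m and angle between flask's own z axis and vertical below 0.15 rad and contact force between the fingers and flask below 0.05 N and value of joint cover above 0.6 rad), for 0.2 s.
2. the cover is shut and in line with the base (value of joint cover below 0.016 rad and value of joint cover_side between -0.004 and 0.004 m), for 0.2 s.
At the end, for the whole second after the job is handed in: The flask rests in the bowl, its bulb's centre within 6 mm of its seat and its neck within 0.15 rad of upright. The cover is held shut by the catch by itself (angle under 0.016 rad, about 2.5 mm at the front edge) and within 4 mm of in line from side to side (all of step 2 and distance between flask and bowl_seat below 0.006 m and angle between flask's own z axis and vertical below 0.15 rad and linear speed of flask below 0.02 m/s); the robot touches nothing.
It fails at once if the flask is knocked hard against the mantle or squeezed by the cover (more than 40 N in all) (contact force between flask and mantle above 40 N).
It fails at once if the flask is dropped: it moves faster than 0.35 m/s while the fingers do not hold it (contact force between the fingers and flask below 0.05 N and linear speed of flask above 0.35 m/s).
It fails at once if the cover is forced down on the keeper's cheeks while out of line (more than 40 N) (contact force between keeper and cover above 40 N).
It fails at once if a bystander is moved more than 20 mm (distance of any of media_bottle, dropper_a, petri_dish from where it was at the start of the episode above 0.02 m).
It also fails if it takes over 64 s, if anything falls off the work surface, if the arm or the gripper's body presses on something with over 40 N, if the wrist force passes 120 N, or if a joint passes its speed limit or range.

## Working session

There is one attempt and no reset: what is moved stays moved. The work goes in short steps, Python scripts to look and compute and a shell command to move; the robot and the scene stay as the last step left them, time stands still between calls to the robot, and variables do not carry over. Pictures are saved under pics/ and viewed, at most 10 in all, crops included, and the job is handed in when it is done.

```bash
mkdir -p pics; cat > h.py <<'E'
import numpy as np, cv2
from workcell import *
def ray(n,u,v):
    c=camera_model(n);K=np.array(c["intrinsics"]);R=np.array(c["R"]);t=np.array(c["t"])
    return -R.T@t, R.T@np.linalg.solve(K,[u,v,1.])
def onz(n,u,v,z):
    o,d=ray(n,u,v); return o+d*(z-o[2])/d[2]
def tri(a,b):
    (o,d),(p,e)=ray("side",*a),ray("top",*b)
    s=np.linalg.lstsq(np.c_[d,-e],p-o,rcond=None)[0]
    A,B=o+d*s[0],p+e*s[1]; return (A+B)/2,np.linalg.norm(A-B)
def proj(n,X):
    c=camera_model(n);p=np.array(c["intrinsics"])@(np.array(c["R"])@np.array(X,float)+np.array(c["t"])); return p[:2]/p[2]
E
python3 - <<'E'
from h import *
for n in("side","top"):
    im=grab_frame(n);cv2.imwrite(f"pics/{n}0.png",cv2.cvtColor(im,cv2.COLOR_RGB2BGR)); print(n,ray(n,256,192))
a=[cv2.imread(f"pics/{n}0.png") for n in("side","top")]
for n,i in zip(("side","top"),a): cv2.imwrite(f"pics/{n}0b.png",cv2.resize(i,(768,576),interpolation=cv2.INTER_CUBIC))
print(state())
E
```

```text
side (array([475.64020683, 843.8739911 , 748.54471604]), array([ 0.04215917, -0.79023691, -0.61146574]))
top (array([ 214.3351321 ,  -11.44410675, 1654.9901045 ]), array([ 0.20405858, -0.00907727, -0.97898264]))
{'time_s': 0.1, 'qpos': array([ 6.88155174e+01,  1.83501869e+01,  8.96977947e+01,  4.06541184e-04,
        7.20449158e+01, -1.14686481e+00]), 'qvel': array([ 0.00574863, -0.01283411, -0.16953254, -0.04725849,  0.03962135,
        0.00382197]), 'effort': array([ 5.79948355e-04, -4.13327157e+01, -2.32509971e+01,  7.31180725e-02,
        4.20221128e-02, -3.26605277e-05]), 'ee_pos': array([196.87126933, 539.80160559, 227.19318401]), 'ee_rot': array([-1.79907129e+02, -2.24582371e-03,  1.59962255e+02]), 'force': array([0.00236643, 0.25260749, 0.5583217 ]), 'torque': array([-0.01794886, -0.01156867, -0.00504492]), 'gripper_force': 0.0, 'gripper_width': 91.34774439200824}
```

View pics/side0b.png

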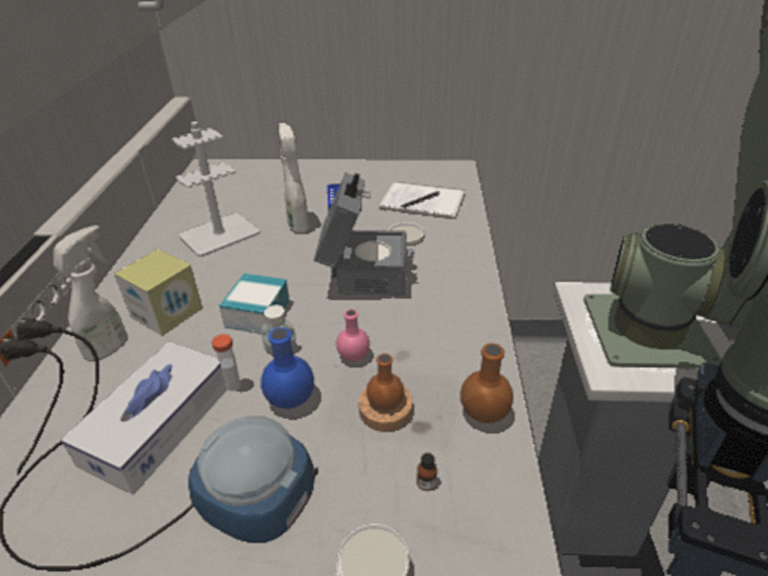

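View pics/top0b.png

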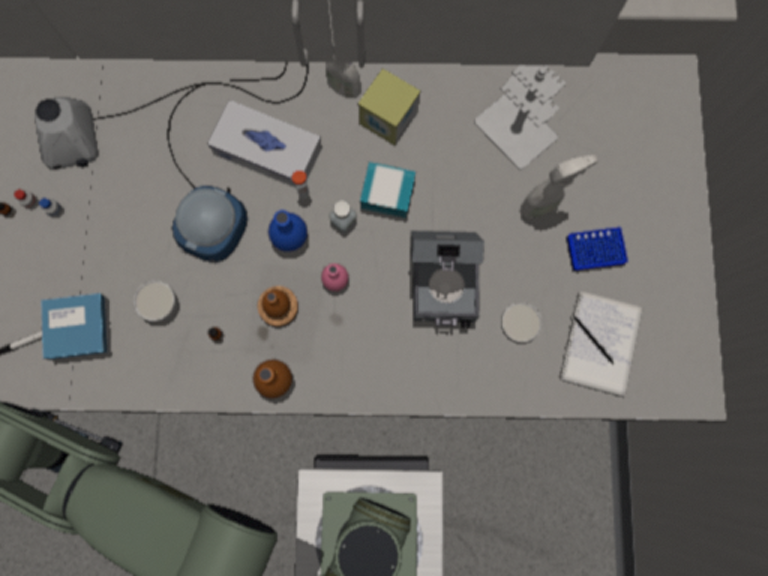

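Candidates for the flask (pixels in the 1.5x views): 
- blue: side (287,380), top (288,231)
- pink: side (353,340), top (335,277)
- large amber: side (487,393), top (272,380)
- small amber in the cork ring: side (385,390), top (276,303)

I choose the small amber one in the cork ring. The mantle is at side (370,260), top (447,280), with its front facing the robot. I'll check both in one composite crop.

```bash
python3 - <<'E'
from h import *
S,T=cv2.imread("pics/side0.png"),cv2.imread("pics/top0.png")
def crop(i,x,y,w,h): return cv2.resize(i[y:y+h,x:x+w],None,fx=4,fy=4,interpolation=cv2.INTER_CUBIC)
cv2.imwrite("pics/comp.png",np.vstack([np.hstack([crop(S,200,112,100,90),crop(T,250,140,100,90)]),np.hstack([crop(S,207,230,100,60),crop(T,134,172,100,60)])]))
for n,i,(x,y,w,h) in(("side",S,(207,230,75,60)),("top",T,(160,185,48,45))):
    hsv=cv2.cvtColor(i,cv2.COLOR_BGR2HSV)[y:y+h,x:x+w]
    m=((hsv[...,0]<14)&(hsv[...,1]>165)).astype(np.uint8)
    nn,l,st,ce=cv2.connectedComponentsWithStats(m)
    print(n,[(s.tolist(),(c+[x,y]).round(1).tolist()) for s,c in zip(st[1:],ce[1:]) if s[4]>10])
E
```

```text
side []
top [([15, 9, 18, 17, 172], [183.9, 202.7])]
```

View pics/comp.png

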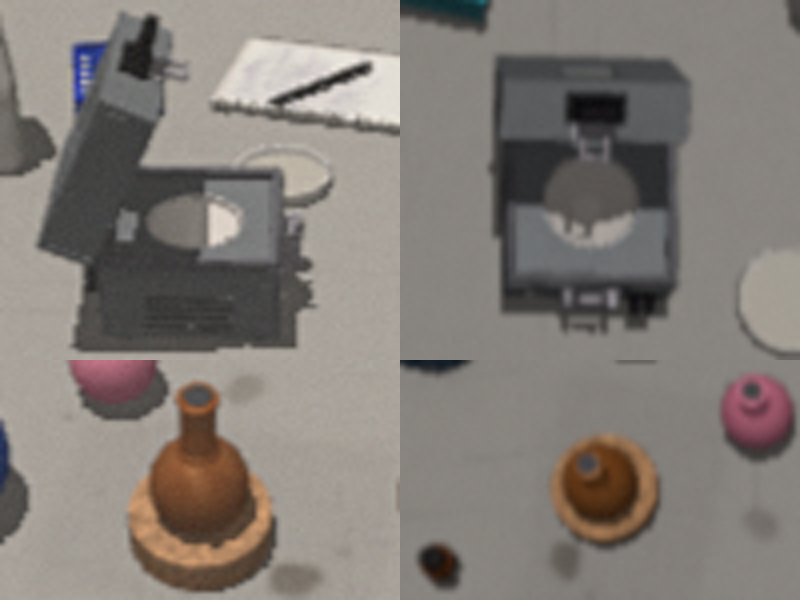

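The crop confirms the small amber flask in its ring: mouth at side (256,239) and top (181,198). The bowl is at side (248.5,167) and top (298,190), the keeper at top (398,214), and the cover is open and shifted to the right.

```bash
python3 - <<'E'
from h import *
np.set_printoptions(precision=1,suppress=True)
s=lambda u,v:(200+u/4,112+v/4); t=lambda u,v:(250+(u-400)/4,140+v/4)
fs=lambda u,v:(207+u/4,230+(v-360)/4); ft=lambda u,v:(134+(u-400)/4,172+(v-360)/4)
print("mouth",tri(fs(197,397),ft(587,464)),"bulb",tri(fs(200,488),ft(601,483)))
print("bowl",tri(s(194.5,221),t(591.5,198.5)))
print("bowl top@75",onz("top",*t(591.5,198.5),75),"side",onz("side",*s(194.5,221),75))
for n,p in dict(kL=(575,298),kR=(608,298),fl=(510,287),fr=(669,287),bl=(507,146),br=(673,146)).items(): print(n,onz("top",*t(*p),75))
print("side front far/near",onz("side",*s(283,170),75),onz("side",*s(279,264),75))
print("tab",tri(s(142,47),t(597,107)))
b=onz("top",*t(591.5,198.5),75)
for d in((0,0,0),(-72,0,0),(0,72,0)): print(proj("top",b+d),proj("side",b+d))
E
```

```text
mouth (array([510.5, 216.7, 121. ]), np.float64(0.26202110811720597)) bulb (array([509.8, 216.1,  40.4]), np.float64(0.46730805431869626))
bowl (array([ 553.7, -165.9,   70.1]), np.float64(2.4293275864638657))
bowl top@75 [ 553.9 -165.6   75. ] side [ 551.9 -158.2   75. ]
kL [ 469.7 -151.6   75. ]
kR [ 470.2 -178.8   75. ]
fl [478.1 -97.9  75. ]
fr [ 480.1 -229.2   75. ]
bl [597.8 -95.   75. ]
br [ 599.9 -234.1   75. ]
side front far/near [ 480.5 -238.4   75. ] [482.1 -99.4  75. ]
tab (array([ 588.8, -154.4,  234.7]), np.float64(3.1840552220111107))
[297.9 189.6] [248.2 166. ]
[298.  210.9] [270.1 166.3]
[276.3 189.3] [246.8 178.8]
```

```bash
python3 -m crank '[{"grip":0.06,"z":-0.02,"yaw":-0.1},{"grip":0.06,"z":-0.05,"yaw":-0.2},{"grip":0.06,"z":-0.09,"yaw":-0.3},{"grip":0.06,"z":-0.12,"yaw":-0.349},{"grip":0.06,"z":-0.12,"yaw":-0.349}]' 20
python3 - <<'E'
from h import *
np.set_printoptions(precision=1,suppress=True)
t=lambda u,v:(250+(u-400)/4,140+v/4);s=lambda u,v:(200+u/4,112+v/4)
ft=lambda u,v:(134+(u-400)/4,172+(v-360)/4);fs=lambda u,v:(207+u/4,230+(v-360)/4)
for z in(235,243,250): print("tab",onz("top",*t(597,107),z),onz("side",*s(142,47),z))
print("mouth",onz("top",*ft(587,464),126),onz("side",*fs(197,397),126))
print("bulb",onz("top",*ft(601,483),49),"ring",onz("top",*ft(604,490),20))
E
```

```text
tab [ 590.3 -154.5  235. ] [ 587.1 -153.1  235. ]
tab [ 588.2 -153.7  243. ] [ 585.3 -137.6  243. ]
tab [ 586.4 -153.   250. ] [ 583.8 -124.   250. ]
mouth [509.7 216.  126. ] [510.1 221.7 126. ]
bulb [508.4 214.9  49. ] ring [507.7 216.2  20. ]validation failed for argument at $[0]...
```

```bash
python3 -m crank '[{"grip":0.06,"x":0,"y":0,"z":-0.02,"yaw":-0.1},{"grip":0.06,"x":0,"y":0,"z":-0.05,"yaw":-0.2},{"grip":0.06,"x":0,"y":0,"z":-0.09,"yaw":-0.3},{"grip":0.06,"x":0,"y":0,"z":-0.12,"yaw":-0.349},{"grip":0.06,"x":0,"y":0,"z":-0.12,"yaw":-0.349}]' 20
```

```text
time_s: 0.52
ee_pos: [197.9, 542.2, 354.7]
ee_rot: [179.3, 0.3, -180.0]
force: [-0.6, -0.1, -0.0]
gripper_width: 61.3
gripper_force: 0.0
```

```bash
for i in 1 2 3 4; do python3 -m crank '[{"grip":0.06,"x":-0.0196,"y":-0.0347,"z":0,"yaw":0},{"grip":0.06,"x":-0.0391,"y":-0.0695,"z":0,"yaw":0},{"grip":0.06,"x":-0.0587,"y":-0.1042,"z":0,"yaw":0},{"grip":0.06,"x":-0.0782,"y":-0.139,"z":0,"yaw":0},{"grip":0.06,"x":-0.0978,"y":-0.1738,"z":0,"yaw":0}]' 20 | head -2; done
python3 -m crank '[{"grip":0.06,"x":0,"y":0,"z":0,"yaw":0},{"grip":0.06,"x":0,"y":0,"z":0,"yaw":0},{"grip":0.06,"x":0,"y":0,"z":0.02,"yaw":0},{"grip":0.06,"x":0,"y":0,"z":0.03,"yaw":0},{"grip":0.06,"x":0,"y":0,"z":0.03,"yaw":0}]' 20
python3 - <<'E'
from h import *
S,T=[cv2.cvtColor(grab_frame(n),cv2.COLOR_RGB2BGR) for n in("side","top")]
c=lambda i,x,y,w,h: cv2.resize(i[y:y+h,x:x+w],None,fx=4,fy=4,interpolation=cv2.INTER_CUBIC)
cv2.imwrite("pics/a.png",np.hstack([c(S,190,70,100,140),c(T,250,100,100,140)]))
E
```

```text
time_s: 0.93
ee_pos: [294.9, 364.4, 347.1]
time_s: 1.35
ee_pos: [392.5, 190.5, 347.3]
time_s: 1.77
ee_pos: [490.3, 16.6, 347.2]
time_s: 2.18
ee_pos: [588.0, -157.2, 346.9]
time_s: 2.6
ee_pos: [585.9, -153.8, 315.2]
ee_rot: [179.9, -0.3, -180.0]
force: [-0.5, -0.3, -0.3]
gripper_width: 59.7
gripper_force: 0.0
```

View pics/a.png

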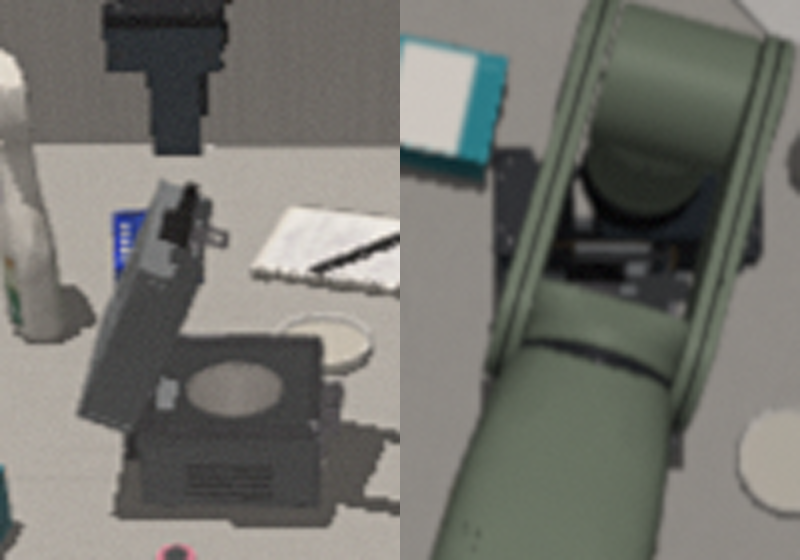

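The side view shows the fingertips at (178,153), directly above the tab end at (190,187). I'll descend over the tab, then grip and slide it.

```bash
python3 -m crank '[{"grip":0.06,"x":0,"y":0,"z":0.015,"yaw":0},{"grip":0.06,"x":0,"y":0,"z":0.03,"yaw":0},{"grip":0.06,"x":0,"y":0,"z":0.045,"yaw":0},{"grip":0.06,"x":0,"y":0,"z":0.06,"yaw":0},{"grip":0.06,"x":0,"y":0,"z":0.062,"yaw":0}]' 10 
python3 -m crank '[{"grip":0.036,"x":0,"y":0,"z":0,"yaw":0},{"grip":0.036,"x":0,"y":0,"z":0,"yaw":0},{"grip":0.034,"x":0,"y":0,"z":0,"yaw":0},{"grip":0.034,"x":0,"y":0,"z":0,"yaw":0},{"grip":0.034,"x":0,"y":0,"z":0,"yaw":0}]' 5
python3 -m crank '[{"grip":0.02,"x":0,"y":0,"z":0,"yaw":0},{"grip":0.02,"x":0,"y":0,"z":0,"yaw":0},{"grip":0.02,"x":0,"y":0,"z":0,"yaw":0},{"grip":0.02,"x":0,"y":0,"z":0,"yaw":0},{"grip":0.02,"x":0,"y":0,"z":0,"yaw":0}]' 10
```

```text
time_s: 3.12
ee_pos: [586.7, -154.4, 254.4]
ee_rot: [179.9, -0.2, 180.0]
force: [-0.9, 0.2, -0.3]
gripper_width: 60.0
gripper_force: 0.0
time_s: 3.53
ee_pos: [588.2, -154.9, 257.0]
ee_rot: [180.0, 0.1, 179.9]
force: [-0.2, 2.6, 0.5]
gripper_width: 34.1
gripper_force: 0.9
time_s: 3.95
ee_pos: [588.0, -155.3, 256.7]
ee_rot: [-180.0, 0.1, 180.0]
force: [-0.7, 2.0, 5.6]
gripper_width: 29.7
gripper_force: 10.0
```

```bash
python3 -m crank '[{"grip":0.02,"x":0,"y":0,"z":0,"yaw":0},{"grip":0.02,"x":0,"y":0.001,"z":0,"yaw":0},{"grip":0.02,"x":0,"y":0.002,"z":0,"yaw":0},{"grip":0.02,"x":0,"y":0.003,"z":0,"yaw":0},{"grip":0.02,"x":0,"y":0.003,"z":0,"yaw":0}]' 20
python3 -m crank '[{"grip":0.02,"x":0,"y":-0.002,"z":0,"yaw":0},{"grip":0.02,"x":0,"y":-0.005,"z":0,"yaw":0},{"grip":0.02,"x":0,"y":-0.008,"z":0,"yaw":0},{"grip":0.02,"x":0,"y":-0.010,"z":0,"yaw":0},{"grip":0.02,"x":0,"y":-0.010,"z":0,"yaw":0}]' 20
```

```text
time_s: 4.37
ee_pos: [587.9, -153.4, 256.7]
ee_rot: [-179.9, 0.1, 179.9]
force: [0.4, -1.6, 5.1]
gripper_width: 29.8
gripper_force: 20.0
time_s: 4.78
ee_pos: [587.8, -162.8, 256.6]
ee_rot: [-180.0, 0.1, 179.9]
force: [-0.3, 0.0, 5.4]
gripper_width: 29.8
gripper_force: 20.0
```

```bash
python3 -m crank '[{"grip":0.02,"x":0,"y":-0.003,"z":0,"yaw":0},{"grip":0.02,"x":0,"y":-0.006,"z":0,"yaw":0},{"grip":0.02,"x":0,"y":-0.009,"z":0,"yaw":0},{"grip":0.02,"x":0,"y":-0.011,"z":0,"yaw":0},{"grip":0.02,"x":0,"y":-0.011,"z":0,"yaw":0}]' 20|sed -n '2p;4p'
for i in 1 2 3; do python3 -m crank '[{"grip":0.02,"x":0,"y":-0.0005,"z":0,"yaw":0},{"grip":0.02,"x":0,"y":-0.001,"z":0,"yaw":0},{"grip":0.02,"x":0,"y":-0.0015,"z":0,"yaw":0},{"grip":0.02,"x":0,"y":-0.0015,"z":0,"yaw":0},{"grip":0.02,"x":0,"y":-0.0015,"z":0,"yaw":0}]' 20|sed -n '2p;4p'; done
```

```text
ee_pos: [587.7, -173.8, 256.7]
force: [-0.7, 0.3, 4.9]
ee_pos: [587.7, -174.8, 256.6]
force: [-0.8, 1.4, 6.0]
ee_pos: [587.7, -176.0, 256.6]
force: [-0.6, 2.1, 5.8]
ee_pos: [587.7, -176.1, 256.6]
force: [-1.6, 5.7, 7.7]
```

```bash
python3 -m crank '[{"grip":0.02,"x":0,"y":0.005,"z":0,"yaw":0},{"grip":0.02,"x":0,"y":0.011,"z":0,"yaw":0},{"grip":0.02,"x":0,"y":0.017,"z":0,"yaw":0},{"grip":0.02,"x":0,"y":0.023,"z":0,"yaw":0},{"grip":0.02,"x":0,"y":0.024,"z":0,"yaw":0}]' 20|sed -n '2p;4p'
for i in 1 2 3; do python3 -m crank '[{"grip":0.02,"x":0,"y":0.0005,"z":0,"yaw":0},{"grip":0.02,"x":0,"y":0.001,"z":0,"yaw":0},{"grip":0.02,"x":0,"y":0.0015,"z":0,"yaw":0},{"grip":0.02,"x":0,"y":0.0015,"z":0,"yaw":0},{"grip":0.02,"x":0,"y":0.0015,"z":0,"yaw":0}]' 20|sed -n '2p;4p'; done
```

```text
ee_pos: [587.8, -154.2, 256.6]
force: [-0.2, -2.0, 5.0]
ee_pos: [587.9, -153.4, 256.6]
force: [0.2, -1.8, 5.0]
ee_pos: [587.9, -152.0, 256.6]
force: [-1.3, -2.4, 5.8]
ee_pos: [587.9, -150.9, 256.6]
force: [-0.4, -2.8, 5.5]
```

```bash
python3 -m crank '[{"grip":0.02,"x":0,"y":-0.004,"z":0,"yaw":0},{"grip":0.02,"x":0,"y":-0.008,"z":0,"yaw":0},{"grip":0.02,"x":0,"y":-0.0125,"z":0,"yaw":0},{"grip":0.02,"x":0,"y":-0.0125,"z":0,"yaw":0},{"grip":0.02,"x":0,"y":-0.0125,"z":0,"yaw":0}]' 20|sed -n '2p;4p'
python3 -m crank '[{"grip":0.02,"x":-0.002,"y":0,"z":0,"yaw":0},{"grip":0.02,"x":-0.004,"y":0,"z":0,"yaw":0},{"grip":0.02,"x":-0.005,"y":0,"z":0,"yaw":0},{"grip":0.02,"x":-0.005,"y":0,"z":0,"yaw":0},{"grip":0.02,"x":-0.005,"y":0,"z":0,"yaw":0}]' 20|sed -n '2p;4p'
```

```text
ee_pos: [587.8, -162.7, 256.6]
force: [-0.5, -1.3, 4.8]
ee_pos: [591.4, -162.7, 257.5]
force: [-4.1, -0.8, 10.8]
```

```bash
python3 -m crank '[{"grip":0.02,"x":-0.002,"y":0,"z":0,"yaw":0},{"grip":0.02,"x":-0.004,"y":-0.0008,"z":0,"yaw":0},{"grip":0.02,"x":-0.005,"y":-0.0008,"z":0,"yaw":0},{"grip":0.02,"x":-0.005,"y":-0.0008,"z":0,"yaw":0},{"grip":0.02,"x":-0.005,"y":-0.0008,"z":0,"yaw":0}]' 20|sed -n '2p;4p'
python3 -m crank '[{"grip":0.06,"x":0.005,"y":0,"z":0,"yaw":0},{"grip":0.06,"x":0.005,"y":0,"z":0,"yaw":0},{"grip":0.06,"x":0.005,"y":0,"z":0,"yaw":0},{"grip":0.06,"x":0.005,"y":0,"z":0,"yaw":0},{"grip":0.06,"x":0.005,"y":0,"z":0,"yaw":0}]' 20|sed -n '2p;4,5p'
python3 -m crank '[{"grip":0.06,"x":0,"y":0,"z":-0.02,"yaw":0},{"grip":0.06,"x":0,"y":0,"z":-0.05,"yaw":0},{"grip":0.06,"x":0,"y":0,"z":-0.08,"yaw":0},{"grip":0.06,"x":0,"y":0,"z":-0.10,"yaw":0},{"grip":0.06,"x":0,"y":0,"z":-0.10,"yaw":0}]' 20|sed -n '2p;4p'
```

```text
ee_pos: [596.6, -163.1, 258.6]
force: [-4.9, 1.1, 14.4]
ee_pos: [592.6, -162.7, 255.1]
force: [0.9, 0.3, 0.5]
gripper_width: 58.7
ee_pos: [594.4, -163.2, 360.8]
force: [0.2, 0.0, 1.0]
```

```bash
for i in 1 2; do python3 -m crank '[{"grip":0.06,"x":0.0097,"y":0.0379,"z":0,"yaw":0},{"grip":0.06,"x":0.0194,"y":0.0758,"z":0,"yaw":0},{"grip":0.06,"x":0.0291,"y":0.1137,"z":0,"yaw":0},{"grip":0.06,"x":0.0388,"y":0.1516,"z":0,"yaw":0},{"grip":0.06,"x":0.0485,"y":0.1895,"z":0,"yaw":0}]' 15|sed -n '2p'; done
python3 -m crank '[{"grip":0.06,"x":0,"y":0,"z":0.035,"yaw":0},{"grip":0.06,"x":0,"y":0,"z":0.07,"yaw":0},{"grip":0.06,"x":0,"y":0,"z":0.10,"yaw":0},{"grip":0.06,"x":0,"y":0,"z":0.13,"yaw":0},{"grip":0.06,"x":0,"y":0,"z":0.13,"yaw":0}]' 15
python3 -m crank '[{"grip":0.06,"x":0,"y":0,"z":0.02,"yaw":0},{"grip":0.06,"x":0,"y":0,"z":0.04,"yaw":0},{"grip":0.06,"x":0,"y":0,"z":0.05,"yaw":0},{"grip":0.06,"x":0,"y":0,"z":0.05,"yaw":0},{"grip":0.06,"x":0,"y":0,"z":0.05,"yaw":0}]' 15
python3 - <<'E'
from h import *
S,T=[cv2.cvtColor(grab_frame(n),cv2.COLOR_RGB2BGR) for n in("side","top")]
c=lambda i,x,y,w,h: cv2.resize(i[y:y+h,x:x+w],None,fx=4,fy=4,interpolation=cv2.INTER_CUBIC)
cv2.imwrite("pics/b.png",np.hstack([c(S,207,160,100,140),c(T,134,130,100,140)]))
p=state()["ee_pos"];print(p,[proj("side",p+[dx,0,-14]) for dx in(-16,0,16)])
E
```

```text
ee_pos: [543.4, 28.4, 354.6]
ee_pos: [495.0, 218.1, 354.8]
time_s: 11.45
ee_pos: [491.9, 215.0, 219.0]
ee_rot: [-179.7, -0.8, 180.0]
force: [-0.8, 0.1, -1.3]
gripper_width: 60.4
gripper_force: 0.0
time_s: 11.87
ee_pos: [496.4, 216.5, 176.6]
ee_rot: [180.0, 0.0, 179.9]
force: [0.7, 0.6, -0.0]
gripper_width: 59.7
gripper_force: 0.0
[496.96203875 216.81544358 177.47499972] [array([268.74171216, 226.42552459]), array([261.8128572 , 226.28515884]), array([254.89578208, 226.14503173])]
```

View pics/b.png

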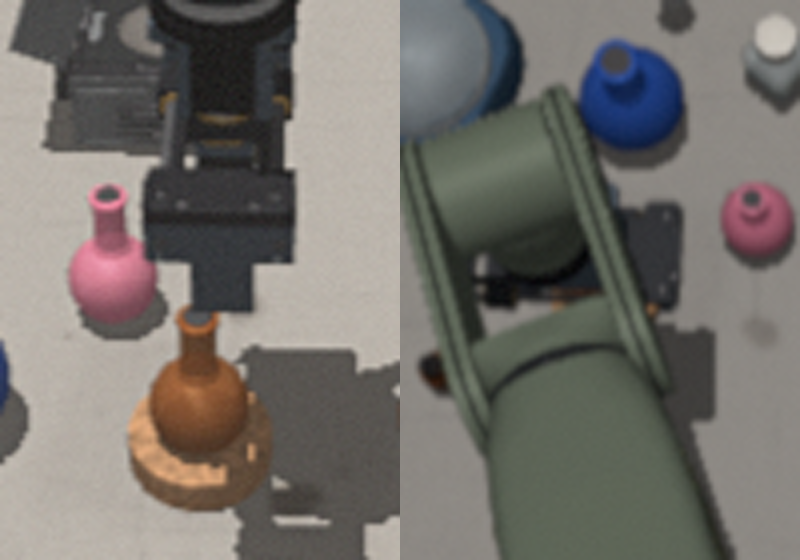

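Side view: the fingertip pad spans x 192–254 and the mouth is at (198,320), so the neck sits about 14 mm towards the back edge of the pad. I'll shift 2.5 mm, descend and grip.

```bash
python3 -m crank '[{"grip":0.06,"x":-0.0025,"y":0,"z":0.015,"yaw":0},{"grip":0.06,"x":-0.0025,"y":0,"z":0.03,"yaw":0},{"grip":0.06,"x":-0.0025,"y":0,"z":0.045,"yaw":0},{"grip":0.045,"x":-0.0025,"y":0,"z":0.045,"yaw":0},{"grip":0.035,"x":-0.0025,"y":0,"z":0.045,"yaw":0}]' 4 |sed -n '2p;4,6p'
for i in 1 2; do python3 -m crank '[{"grip":0.03,"x":0,"y":0,"z":0,"yaw":0},{"grip":0.028,"x":0,"y":0,"z":0,"yaw":0},{"grip":0.015,"x":0,"y":0,"z":0,"yaw":0},{"grip":0.015,"x":0,"y":0,"z":0,"yaw":0},{"grip":0.015,"x":0,"y":0,"z":0,"yaw":0}]' 15|sed -n '2p;4,6p'; done
```

```text
ee_pos: [498.8, 216.6, 131.6]
force: [0.3, -0.2, 0.5]
gripper_width: 49.7
gripper_force: 0.0
ee_pos: [499.0, 216.7, 131.8]
force: [0.1, 0.6, 3.4]
gripper_width: 25.8
gripper_force: 15.0
ee_pos: [498.5, 216.5, 130.9]
force: [-0.4, -0.3, 0.2]
gripper_width: 25.9
gripper_force: 15.0
```

```bash
python3 -m crank '[{"grip":0.015,"x":0,"y":0,"z":-0.005,"yaw":0},{"grip":0.015,"x":0,"y":0,"z":-0.015,"yaw":0},{"grip":0.015,"x":0,"y":0,"z":-0.03,"yaw":0},{"grip":0.015,"x":0,"y":0,"z":-0.05,"yaw":0},{"grip":0.015,"x":0,"y":0,"z":-0.07,"yaw":0}]' 15|sed -n '2p;4,6p'
python3 -m crank '[{"grip":0.015,"x":0,"y":0,"z":-0.02,"yaw":0},{"grip":0.015,"x":0,"y":0,"z":-0.04,"yaw":0},{"grip":0.015,"x":0,"y":0,"z":-0.06,"yaw":0},{"grip":0.015,"x":0,"y":0,"z":-0.07,"yaw":0},{"grip":0.015,"x":0,"y":0,"z":-0.07,"yaw":0}]' 15|sed -n '2p;4,6p'
python3 - <<'E'
from h import *
S=cv2.cvtColor(grab_frame("side"),cv2.COLOR_RGB2BGR)
cv2.imwrite("pics/c.png",cv2.resize(S[80:280,190:320],None,fx=3,fy=3,interpolation=cv2.INTER_CUBIC))
E
```

```text
ee_pos: [498.2, 216.3, 202.0]
force: [0.1, -0.3, -2.1]
gripper_width: 25.9
gripper_force: 15.0
ee_pos: [499.6, 216.9, 273.9]
force: [0.5, -0.2, -1.1]
gripper_width: 26.0
gripper_force: 15.0
```

View pics/c.png

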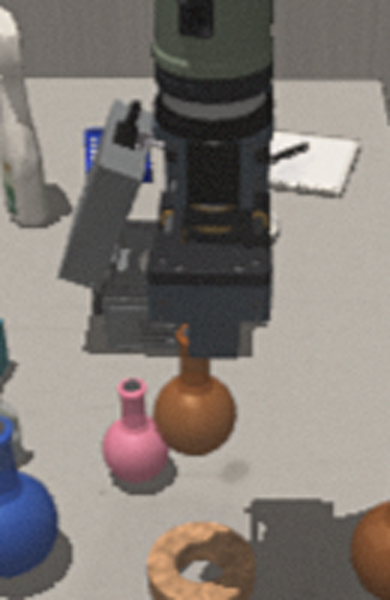

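The flask hangs upright in the fingers: bulb at (195,412), lip at (180,335). I'll carry it to in front of the cover.

```bash
for i in 1 2; do python3 -m crank '[{"grip":0.015,"x":0,"y":-0.03,"z":0,"yaw":0},{"grip":0.015,"x":0,"y":-0.07,"z":0,"yaw":0},{"grip":0.015,"x":0,"y":-0.11,"z":0,"yaw":0},{"grip":0.015,"x":0,"y":-0.15,"z":0,"yaw":0},{"grip":0.015,"x":0,"y":-0.19,"z":0,"yaw":0}]' 15|sed -n '2p;5p'; done
python3 -m crank '[{"grip":0.015,"x":0,"y":0,"z":0,"yaw":0},{"grip":0.015,"x":0,"y":0,"z":0.015,"yaw":0},{"grip":0.015,"x":0,"y":0,"z":0.035,"yaw":0},{"grip":0.015,"x":0,"y":0,"z":0.055,"yaw":0},{"grip":0.015,"x":0,"y":0,"z":0.064,"yaw":0}]' 15|sed -n '2p;4,5p'
python3 -m crank '[{"grip":0.015,"x":0,"y":0,"z":0,"yaw":0},{"grip":0.015,"x":0,"y":0,"z":0,"yaw":0},{"grip":0.015,"x":-0.006,"y":0,"z":0,"yaw":0},{"grip":0.015,"x":-0.015,"y":0,"z":0,"yaw":0},{"grip":0.015,"x":-0.025,"y":0,"z":0,"yaw":0}]' 15|sed -n '2p;4,5p'
```

```text
ee_pos: [497.1, 24.8, 269.3]
gripper_width: 25.6
ee_pos: [497.0, -165.2, 269.3]
gripper_width: 25.5
ee_pos: [495.9, -162.7, 203.0]
force: [-1.4, 0.3, -2.1]
gripper_width: 25.5
ee_pos: [524.7, -163.7, 208.1]
force: [1.1, -0.1, -1.3]
gripper_width: 25.7
```

```bash
python3 -m crank '[{"grip":0.015,"x":-0.007,"y":0,"z":0,"yaw":0},{"grip":0.015,"x":-0.014,"y":0,"z":0,"yaw":0},{"grip":0.015,"x":-0.018,"y":0,"z":0,"yaw":0},{"grip":0.015,"x":-0.018,"y":0,"z":0,"yaw":0},{"grip":0.015,"x":-0.018,"y":0,"z":0,"yaw":0}]' 15|sed -n '2p;4,5p'
python3 - <<'E'
from h import *
S=cv2.cvtColor(grab_frame("side"),cv2.COLOR_RGB2BGR)
cv2.imwrite("pics/d.png",cv2.resize(S[90:220,190:310],None,fx=4,fy=4,interpolation=cv2.INTER_CUBIC))
E
```

```text
ee_pos: [541.2, -163.5, 206.7]
force: [-1.0, 1.0, -1.3]
gripper_width: 26.0
```

View pics/d.png

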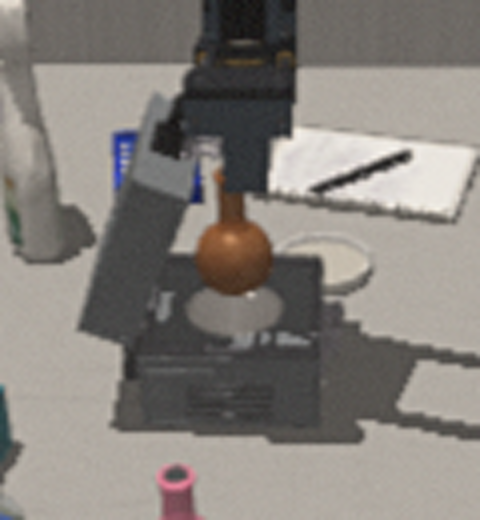

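Side view: the bulb (235,255) is centred over the bowl (235,305), and the body clears the tab (175,130). I'll lower it gently.

```bash
for i in 1 2 3; do python3 -m crank '[{"grip":0.015,"x":0,"y":0,"z":0.003,"yaw":0},{"grip":0.015,"x":0,"y":0,"z":0.006,"yaw":0},{"grip":0.015,"x":0,"y":0,"z":0.009,"yaw":0},{"grip":0.015,"x":0,"y":0,"z":0.012,"yaw":0},{"grip":0.015,"x":0,"y":0,"z":0.012,"yaw":0}]' 15|sed -n '2p;4,5p'; done
```

```text
ee_pos: [540.6, -163.4, 194.1]
force: [-0.0, 0.7, -1.4]
gripper_width: 26.0
ee_pos: [540.8, -163.4, 182.1]
force: [0.3, -0.6, -1.0]
gripper_width: 25.4
ee_pos: [540.8, -163.4, 170.1]
force: [-0.5, -0.2, -0.9]
gripper_width: 25.7
```

```bash
for i in 1 2; do python3 -m crank '[{"grip":0.015,"x":0,"y":0,"z":0.001,"yaw":0},{"grip":0.015,"x":0,"y":0,"z":0.002,"yaw":0},{"grip":0.015,"x":0,"y":0,"z":0.003,"yaw":0},{"grip":0.015,"x":0,"y":0,"z":0.004,"yaw":0},{"grip":0.015,"x":0,"y":0,"z":0.004,"yaw":0}]' 15|sed -n '2p;4,5p'; done
for i in 1 2 ; do python3 -m crank '[{"grip":0.015,"x":0,"y":0,"z":0.0005,"yaw":0},{"grip":0.015,"x":0,"y":0,"z":0.001,"yaw":0},{"grip":0.015,"x":0,"y":0,"z":0.0015,"yaw":0},{"grip":0.015,"x":0,"y":0,"z":0.0015,"yaw":0},{"grip":0.015,"x":0,"y":0,"z":0.0015,"yaw":0}]' 15|sed -n '2p;4,5p'; done
```

```text
ee_pos: [541.1, -163.5, 166.8]
force: [-0.0, -0.3, -1.6]
gripper_width: 25.6
ee_pos: [541.1, -163.6, 162.6]
force: [0.7, 0.5, -1.8]
gripper_width: 25.7
ee_pos: [541.2, -163.6, 161.4]
force: [0.1, 0.1, -1.7]
gripper_width: 25.3
ee_pos: [541.6, -163.4, 160.6]
force: [-0.9, 2.1, 4.3]
gripper_width: 25.9
```

```bash
for i in 1 2 ; do python3 -m crank '[{"grip":0.015,"x":0,"y":0,"z":0.0005,"yaw":0},{"grip":0.015,"x":0,"y":0.0005,"z":0.001,"yaw":0},{"grip":0.015,"x":0,"y":0.0005,"z":0.001,"yaw":0},{"grip":0.015,"x":0,"y":0.0005,"z":0.001,"yaw":0},{"grip":0.015,"x":0,"y":0.0005,"z":0.001,"yaw":0}]' 15|sed -n '2p;4,5p'; done
```

```text
ee_pos: [541.8, -163.1, 160.4]
force: [-2.2, 1.2, 8.9]
gripper_width: 25.7
ee_pos: [542.0, -163.0, 160.3]
force: [-3.0, 1.2, 11.8]
gripper_width: 25.9
```

```bash
python3 - <<'E'
from h import *
S=cv2.cvtColor(grab_frame("side"),cv2.COLOR_RGB2BGR)
cv2.imwrite("pics/e.png",cv2.resize(S[100:200,205:295],None,fx=6,fy=6,interpolation=cv2.INTER_CUBIC))
hsv=cv2.cvtColor(S,cv2.COLOR_BGR2HSV)[130:180,225:275]
m=((hsv[...,0]<16)&(hsv[...,1]>130)).astype(np.uint8)
print(cv2.connectedComponentsWithStats(m)[2:])
for c in((553,-163,75),(553,-163,78)): print(proj("side",c))
E
```

```text
(array([[   0,    0,   50,   50, 2254],
       [  19,   17,    2,    2,    3],
       [  15,   22,   17,   21,  243]], dtype=int32), array([[24.69387755, 23.50532387],
       [19.66666667, 17.33333333],
       [22.76131687, 33.81481481]]))
[248.38022176 166.43418457]
[248.35682511 165.67156223]
```

View pics/e.png

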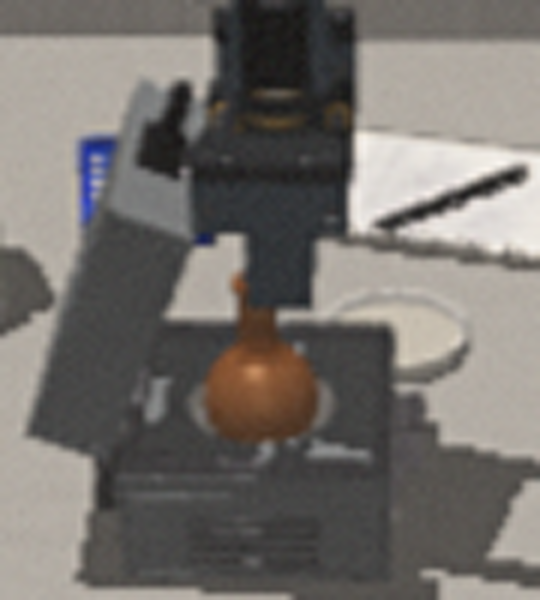

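The bulb (262,395) is centred in the bowl but about 3 mm high. The body seems to rest on the cover's loop. I'll press on gently and let the stiff hinge give.

```bash
for i in 1 2 3; do python3 -m crank '[{"grip":0.015,"x":0,"y":0,"z":0.0003,"yaw":0},{"grip":0.015,"x":0,"y":0,"z":0.0006,"yaw":0},{"grip":0.015,"x":0,"y":0,"z":0.001,"yaw":0},{"grip":0.015,"x":0,"y":0,"z":0.001,"yaw":0},{"grip":0.015,"x":0,"y":0,"z":0.001,"yaw":0}]' 15|sed -n '2p;4,5p'; done
```

```text
ee_pos: [542.3, -163.1, 160.2]
force: [-3.1, 2.3, 17.1]
gripper_width: 25.8
ee_pos: [542.6, -163.1, 160.0]
force: [-5.4, 1.2, 20.8]
gripper_width: 25.6
ee_pos: [542.9, -163.2, 159.3]
force: [-4.5, 1.2, 20.4]
gripper_width: 25.8
```

```bash
python3 -m crank '[{"grip":0.015,"x":0,"y":0,"z":0,"yaw":0},{"grip":0.015,"x":0,"y":0,"z":0,"yaw":0},{"grip":0.015,"x":0,"y":0,"z":0,"yaw":0},{"grip":0.015,"x":0,"y":0,"z":0,"yaw":0},{"grip":0.015,"x":0,"y":0,"z":0,"yaw":0}]' 4|sed -n '2p;4,6p'
```

```text
ee_pos: [542.4, -163.1, 156.1]
force: [1.1, 0.8, 6.2]
gripper_width: 26.4
gripper_force: 4.0
```

The force dropped when I eased the grip, so the flask itself was standing on the bowl and slipping in the fingers. It is seated, so I'll release and look.

```bash
python3 -m crank '[{"grip":0.024,"x":0,"y":0,"z":-0.001,"yaw":0},{"grip":0.028,"x":0,"y":0,"z":-0.001,"yaw":0},{"grip":0.034,"x":0,"y":0,"z":-0.001,"yaw":0},{"grip":0.045,"x":0,"y":0,"z":-0.001,"yaw":0},{"grip":0.06,"x":0,"y":0,"z":-0.001,"yaw":0}]' 4|sed -n '2p;4,6p'
python3 -m crank '[{"grip":0.06,"x":0,"y":0,"z":0,"yaw":0},{"grip":0.06,"x":0,"y":0,"z":0,"yaw":0},{"grip":0.06,"x":0,"y":0,"z":-0.003,"yaw":0},{"grip":0.06,"x":0,"y":0,"z":-0.01,"yaw":0},{"grip":0.06,"x":0,"y":0,"z":-0.02,"yaw":0}]' 4|sed -n '2p;4,6p'
for i in 1 2; do python3 -m crank '[{"grip":0.06,"x":0,"y":0,"z":-0.02,"yaw":0},{"grip":0.06,"x":0,"y":0,"z":-0.04,"yaw":0},{"grip":0.06,"x":0,"y":0,"z":-0.06,"yaw":0},{"grip":0.06,"x":0,"y":0,"z":-0.07,"yaw":0},{"grip":0.06,"x":0,"y":0,"z":-0.07,"yaw":0}]' 4|sed -n '1,2p;4p'; done
python3 -m crank '[{"grip":0.06,"x":0,"y":0.03,"z":0,"yaw":0},{"grip":0.06,"x":0,"y":0.07,"z":0,"yaw":0},{"grip":0.06,"x":0,"y":0.11,"z":0,"yaw":0},{"grip":0.06,"x":0,"y":0.15,"z":0,"yaw":0},{"grip":0.06,"x":0,"y":0.15,"z":0,"yaw":0}]' 4|sed -n '1,2p;4p'
python3 - <<'E'
from h import *
S,T=[cv2.cvtColor(grab_frame(n),cv2.COLOR_RGB2BGR) for n in("side","top")]
c=lambda i,x,y,w,h: cv2.resize(i[y:y+h,x:x+w],None,fx=4,fy=4,interpolation=cv2.INTER_CUBIC)
cv2.imwrite("pics/f.png",np.hstack([c(S,200,92,100,110),c(T,250,130,100,110)]))
E
```

```text
ee_pos: [540.9, -162.5, 155.5]
force: [0.0, 0.3, 0.3]
gripper_width: 44.7
gripper_force: 0.0
ee_pos: [540.8, -162.4, 176.0]
force: [-0.1, -0.2, -0.0]
gripper_width: 60.1
gripper_force: 0.0
time_s: 22.95
ee_pos: [542.6, -163.0, 249.4]
force: [-1.0, -0.2, -0.6]
time_s: 23.37
ee_pos: [541.9, -162.8, 317.6]
force: [-0.5, 0.6, 0.2]
time_s: 23.78
ee_pos: [540.3, -6.5, 314.1]
force: [-0.0, -0.0, 0.4]
```

View pics/f.png

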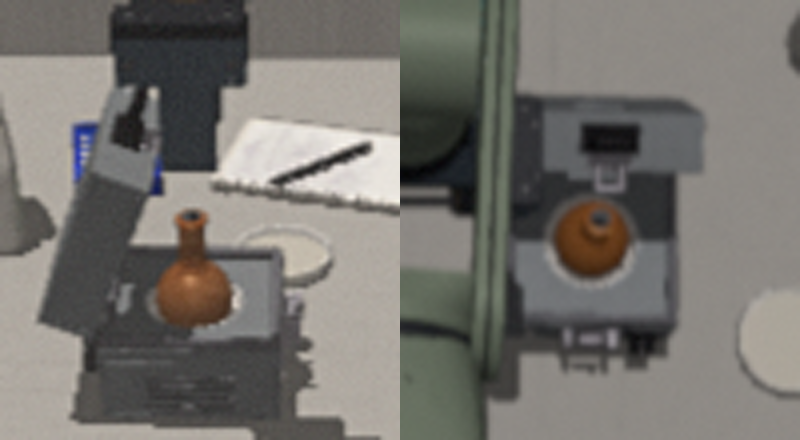

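The flask is seated and upright: bulb at side (194,292) and top (592,240), mouth at side (191,215) and top (600,220). The cover is open, with its tab at top (610,138).

```bash
python3 - <<'E'
from h import *
np.set_printoptions(precision=1,suppress=True)
t=lambda u,v:(250+(u-400)/4,130+v/4);s=lambda u,v:(200+u/4,92+v/4)
for n,p,z in(("tab",(610,138),243),("loop",(610,178),221),("keeper",(591,338),72),("bulb",(592,239),75),("mouth",(600,219),152),("bowl",(592,240),75)): print(n,onz("top",*t(*p),z))
print("mouth tri",tri(s(191,215),t(600,219)),"bulb",tri(s(194,292),t(592,239)),state()["time_s"])
E
```

```text
tab [ 595.4 -163.5  243. ]
loop [ 569.8 -165.6  221. ]
keeper [ 470.4 -165.1   72. ]
bulb [ 553.5 -166.    75. ]
mouth [ 553.3 -164.9  152. ]
bowl [ 552.6 -166.    75. ]
mouth tri (array([ 553.2, -164.9,  152.2]), np.float64(0.089370514143224)) bulb (array([ 552.6, -165.6,   78.9]), np.float64(0.049814236843602346)) 23.8833
```

```bash
python3 -m crank '[{"grip":0.06,"x":-0.01,"y":-0.035,"z":0,"yaw":0},{"grip":0.06,"x":-0.02,"y":-0.07,"z":0,"yaw":0},{"grip":0.06,"x":-0.03,"y":-0.105,"z":0,"yaw":0},{"grip":0.06,"x":-0.041,"y":-0.14,"z":0,"yaw":0},{"grip":0.06,"x":-0.051,"y":-0.1585,"z":0,"yaw":0}]' 15|sed -n 2p
python3 -m crank '[{"grip":0.06,"x":0,"y":0,"z":0,"yaw":0},{"grip":0.06,"x":0,"y":0,"z":0,"yaw":0},{"grip":0.06,"x":0,"y":0,"z":0.015,"yaw":0},{"grip":0.06,"x":0,"y":0,"z":0.03,"yaw":0},{"grip":0.06,"x":0,"y":0,"z":0.03,"yaw":0}]' 15|sed -n '2p;4p'
python3 - <<'E'
import numpy as np
f=lambda t:np.array([-173.8*np.cos(t+.1443),173.8*np.sin(t+.1443)])
print((f(1.2)+[631.5,78]).round(1))
for a in(1.2,.95,.7,.45,.2): print(a,[((f(a)-f(a-k*.05))*[1,1]).round(1).tolist() for k in range(1,6)])
E
```

```text
ee_pos: [591.7, -176.6, 314.5]
ee_pos: [590.0, -170.2, 282.7]
force: [0.2, 0.5, -1.1]
[592.5 247.4]
1.2 [[8.4, 2.2], [16.7, 4.7], [24.9, 7.7], [32.9, 11.1], [40.7, 14.9]]
0.95 [[7.6, 4.2], [15.0, 8.7], [22.2, 13.6], [29.1, 18.9], [35.7, 24.5]]
0.7 [[6.3, 5.9], [12.4, 12.2], [18.1, 18.7], [23.5, 25.5], [28.6, 32.6]]
0.45 [[4.7, 7.3], [9.0, 14.9], [12.9, 22.6], [16.5, 30.5], [19.6, 38.7]]
0.2 [[2.7, 8.2], [5.0, 16.6], [6.9, 25.1], [8.4, 33.7], [9.4, 42.3]]
```

```bash
python3 -m crank '[{"grip":0.06,"x":-0.001,"y":0.004,"z":0,"yaw":0},{"grip":0.06,"x":-0.001,"y":0.007,"z":0.005,"yaw":0},{"grip":0.06,"x":-0.001,"y":0.007,"z":0.015,"yaw":0},{"grip":0.06,"x":-0.001,"y":0.007,"z":0.025,"yaw":0},{"grip":0.06,"x":-0.001,"y":0.007,"z":0.032,"yaw":0}]' 15|sed -n '2p;4p'
python3 -m crank '[{"grip":0.04,"x":0,"y":0,"z":0,"yaw":0},{"grip":0.036,"x":0,"y":0,"z":0,"yaw":0},{"grip":0.033,"x":0,"y":0,"z":0,"yaw":0},{"grip":0.025,"x":0,"y":0,"z":0,"yaw":0},{"grip":0.025,"x":0,"y":0,"z":0,"yaw":0}]' 8|sed -n '2p;4,6p'
python3 -m crank '[{"grip":0.02,"x":0,"y":0,"z":0,"yaw":0},{"grip":0.02,"x":0,"y":0,"z":0,"yaw":0},{"grip":0.02,"x":0,"y":0,"z":0,"yaw":0},{"grip":0.02,"x":0,"y":0,"z":0,"yaw":0},{"grip":0.02,"x":0,"y":0,"z":0,"yaw":0}]' 15|sed -n '2p;4,6p'
```

```text
ee_pos: [592.8, -163.8, 252.6]
force: [-0.1, 0.0, -0.7]
ee_pos: [593.4, -164.0, 254.4]
force: [-0.2, -0.2, 0.6]
gripper_width: 29.8
gripper_force: 8.1
ee_pos: [593.5, -164.1, 254.4]
force: [-0.5, 1.6, 3.2]
gripper_width: 30.2
gripper_force: 15.0
```

```bash
python3 -m crank '[{"grip":0.02,"x":0.0087,"y":0,"z":0.0023,"yaw":0},{"grip":0.02,"x":0.0173,"y":0,"z":0.0049,"yaw":0},{"grip":0.02,"x":0.0258,"y":0,"z":0.008,"yaw":0},{"grip":0.02,"x":0.0341,"y":0,"z":0.0115,"yaw":0},{"grip":0.02,"x":0.0422,"y":0,"z":0.0155,"yaw":0}]' 15|sed -n '2p;4,6p'
python3 -m crank '[{"grip":0.02,"x":0.0079,"y":0,"z":0.0044,"yaw":0},{"grip":0.02,"x":0.0156,"y":0,"z":0.009,"yaw":0},{"grip":0.02,"x":0.023,"y":0,"z":0.0141,"yaw":0},{"grip":0.02,"x":0.0302,"y":0,"z":0.0196,"yaw":0},{"grip":0.02,"x":0.0371,"y":0,"z":0.0254,"yaw":0}]' 15|sed -n '2p;4,6p'
```

```text
ee_pos: [550.2, -163.9, 238.2]
force: [1.5, 2.7, 1.5]
gripper_width: 29.9
gripper_force: 15.0
ee_pos: [513.0, -164.0, 212.4]
force: [1.1, 2.0, 0.6]
gripper_width: 29.8
gripper_force: 15.0
```

```bash
python3 -m crank '[{"grip":0.02,"x":0.0065,"y":0,"z":0.0061,"yaw":0},{"grip":0.02,"x":0.0129,"y":0,"z":0.0127,"yaw":0},{"grip":0.02,"x":0.0188,"y":0,"z":0.0194,"yaw":0},{"grip":0.02,"x":0.0244,"y":0,"z":0.0265,"yaw":0},{"grip":0.02,"x":0.0297,"y":0,"z":0.0338,"yaw":0}]' 15|sed -n '2p;4,6p'
python3 -m crank '[{"grip":0.02,"x":0.0049,"y":0,"z":0.0076,"yaw":0},{"grip":0.02,"x":0.0093,"y":0,"z":0.0155,"yaw":0},{"grip":0.02,"x":0.0134,"y":0,"z":0.0235,"yaw":0},{"grip":0.02,"x":0.0171,"y":0,"z":0.0317,"yaw":0},{"grip":0.02,"x":0.0203,"y":0,"z":0.0402,"yaw":0}]' 15|sed -n '2p;4,6p'
```

```text
ee_pos: [483.7, -164.0, 178.4]
force: [2.2, 1.7, 0.6]
gripper_width: 29.8
gripper_force: 15.0
ee_pos: [463.7, -164.0, 138.3]
force: [2.6, 1.4, 0.9]
gripper_width: 29.9
gripper_force: 15.0
```

```bash
python3 -m crank '[{"grip":0.02,"x":0.0016,"y":0,"z":0.0043,"yaw":0},{"grip":0.02,"x":0.0028,"y":0,"z":0.0085,"yaw":0},{"grip":0.02,"x":0.004,"y":0,"z":0.0128,"yaw":0},{"grip":0.02,"x":0.0052,"y":0,"z":0.0172,"yaw":0},{"grip":0.02,"x":0.0062,"y":0,"z":0.0216,"yaw":0}]' 15|sed -n '2p;4,6p'
for i in 1 2 3 4; do python3 -m crank '[{"grip":0.02,"x":0.0003,"y":0,"z":0.001,"yaw":0},{"grip":0.02,"x":0.0005,"y":0,"z":0.002,"yaw":0},{"grip":0.02,"x":0.0006,"y":0,"z":0.003,"yaw":0},{"grip":0.02,"x":0.0006,"y":0,"z":0.003,"yaw":0},{"grip":0.02,"x":0.0006,"y":0,"z":0.003,"yaw":0}]' 15|sed -n '2p;4p'; done
```

```text
ee_pos: [458.0, -164.2, 117.9]
force: [1.6, 1.6, 4.6]
gripper_width: 29.8
gripper_force: 15.0
ee_pos: [457.5, -164.2, 115.2]
force: [0.6, 1.5, 6.6]
ee_pos: [456.8, -164.2, 111.8]
force: [2.1, 1.3, 4.2]
ee_pos: [456.2, -164.2, 108.5]
force: [2.1, 0.8, 4.4]
ee_pos: [456.1, -164.2, 107.2]
force: [0.3, 1.9, 15.5]
```

```bash
for i in 1 2 3 4; do python3 -m crank '[{"grip":0.02,"x":0,"y":0,"z":0.0004,"yaw":0},{"grip":0.02,"x":0,"y":0,"z":0.0008,"yaw":0},{"grip":0.02,"x":0,"y":0,"z":0.0012,"yaw":0},{"grip":0.02,"x":0,"y":0,"z":0.0012,"yaw":0},{"grip":0.02,"x":0,"y":0,"z":0.0012,"yaw":0}]' 40|sed -n '2p;4,5p'; done
```

```text
ee_pos: [456.2, -164.2, 107.1]
force: [-2.7, 3.0, 23.7]
gripper_width: 30.3
ee_pos: [456.2, -164.2, 107.0]
force: [-5.2, 4.3, 31.9]
gripper_width: 29.7
ee_pos: [456.2, -164.3, 106.9]
force: [-7.8, 3.6, 40.7]
gripper_width: 29.6
ee_pos: [456.2, -164.5, 106.8]
force: [-9.9, 4.7, 48.4]
gripper_width: 29.3
```

A stiff stop at z 107 matches the shut position (about 106.5 expected), so the loop went in. I'll unload, release and look.

```bash
python3 -m crank '[{"grip":0.02,"x":0,"y":0,"z":-0.001,"yaw":0},{"grip":0.02,"x":0,"y":0,"z":-0.002,"yaw":0},{"grip":0.02,"x":0,"y":0,"z":-0.003,"yaw":0},{"grip":0.02,"x":0,"y":0,"z":-0.004,"yaw":0},{"grip":0.02,"x":0,"y":0,"z":-0.005,"yaw":0}]' 15|sed -n '2p;4,5p'
python3 -m crank '[{"grip":0.035,"x":0,"y":0,"z":0,"yaw":0},{"grip":0.05,"x":0,"y":0,"z":0,"yaw":0},{"grip":0.06,"x":0,"y":0,"z":0,"yaw":0},{"grip":0.06,"x":0,"y":0,"z":0,"yaw":0},{"grip":0.06,"x":0,"y":0,"z":0,"yaw":0}]' 15|sed -n '2p;4,5p'
for i in 1 2; do python3 -m crank '[{"grip":0.06,"x":0,"y":0,"z":-0.02,"yaw":0},{"grip":0.06,"x":0.01,"y":0,"z":-0.05,"yaw":0},{"grip":0.06,"x":0.02,"y":0,"z":-0.08,"yaw":0},{"grip":0.06,"x":0.03,"y":0,"z":-0.1,"yaw":0},{"grip":0.06,"x":0.03,"y":0,"z":-0.1,"yaw":0}]' 15|sed -n '2p;4p'; done
python3 -m crank '[{"grip":0.06,"x":0,"y":0.04,"z":0,"yaw":0},{"grip":0.06,"x":0,"y":0.08,"z":0,"yaw":0},{"grip":0.06,"x":0,"y":0.12,"z":0,"yaw":0},{"grip":0.06,"x":0,"y":0.16,"z":0,"yaw":0},{"grip":0.06,"x":0,"y":0.2,"z":0,"yaw":0}]' 15|sed -n '1,2p'
python3 - <<'E'
from h import *
S,T=[cv2.cvtColor(grab_frame(n),cv2.COLOR_RGB2BGR) for n in("side","top")]
c=lambda i,x,y,w,h: cv2.resize(i[y:y+h,x:x+w],None,fx=5,fy=5,interpolation=cv2.INTER_CUBIC)
cv2.imwrite("pics/g.png",np.hstack([c(S,210,110,80,90),c(T,255,145,80,90)]))
E
```

```text
ee_pos: [456.4, -164.5, 106.2]
force: [5.2, -0.1, 2.7]
gripper_width: 30.2
ee_pos: [454.5, -163.8, 105.0]
force: [-0.5, 0.6, -0.1]
gripper_width: 58.2
ee_pos: [425.7, -164.7, 209.5]
force: [1.4, -0.0, -0.2]
ee_pos: [395.6, -164.6, 309.0]
force: [1.2, 0.2, -0.0]
time_s: 33.47
ee_pos: [394.7, 37.7, 304.0]
```

View pics/g.png

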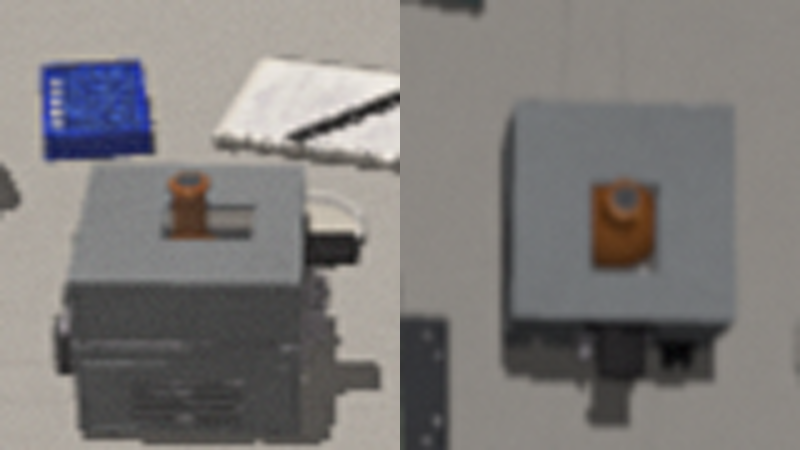

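The side view shows the neck upright in the slot (188,205), and the cover's top edge runs level from (70,284) to (302,284) above the seam at y≈345. I'll check the shut angle numerically: 6 mm of springing would tilt it by about 1.5 native px.

```bash
python3 - <<'E'
from h import *
g=np.mean([cv2.cvtColor(grab_frame("side"),cv2.COLOR_RGB2GRAY).astype(float) for _ in range(4)],0)
X,Y=[],[]
for u in range(227,269):
    d=-np.diff(g[160:175,u]);d[d<0]=0;k=d.argmax();w=d[max(0,k-1):k+2]
    X.append(u);Y.append(160.5+(w*np.arange(max(0,k-1),max(0,k-1)+len(w))).sum()/w.sum())
p=np.polyfit(X,Y,1);print("edge meas",np.polyval(p,[227,268]),np.std(np.polyval(p,X)-Y))
for th in(0,.016,.04,.06):
    P=lambda x,z:proj("side",[631.5-x*np.cos(th)+z*np.sin(th),-163.5+72,78+x*np.sin(th)+z*np.cos(th)])
    a,b=P(6,44),P(150,44);print(th,a.round(1),b.round(1),"tilt/41px",(b-a)[1]/(b-a)[0]*41)
print((p[0]*41),state()["time_s"],state()["force"])
E
```

```text
edge meas [165.88677105 166.42946323] 0.08648836901681439
0 [222.9 166.3] [270.  166.9] tilt/41px 0.5310373624042198
0.016 [222.7 166.3] [269.8 166.3] tilt/41px -0.018509360504057746
0.04 [222.4 166.3] [269.4 165.3] tilt/41px -0.8458337994321871
0.06 [222.1 166.2] [269.1 164.5] tilt/41px -1.538672031642695
0.542692172473672 33.7667 [-0.51852478 -1.08796028 -0.08503707]
```

The tilt is 0.54, and the prediction for θ = 0 is 0.53, so the cover is latched shut without the robot holding it. I'll hand it in.

```bash
python3 -c "
from workcell import *
print(job_done())"
```

```text
the job is handed in; nothing more can be done
None
```

I handed the job in at about 34 s: the flask stands upright in the bowl, and the cover is in line and measures shut with the robot clear, but the last press at the tab peaked at about 48 N (more than the catch needs, and I couldn't tell how much reached the keeper), and no verdict came back.

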